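# Switch off the air cleaner and hold up its filter for inspection

### The arm

A 7-joint arm with a two-finger parallel gripper is mounted at the origin on the work surface. World frame = base frame: x ahead of the robot, y to its left, z up, the work surface at z = 0. Lengths are in mm, angles in rad, forces in N, time in s.
With the tool pointing down it reaches from about 425 to 950 mm from the base axis. Payload 16.7 kg.
Tool frame: the origin (TCP) lies midway between the tips of the shut fingers; the grasp point (between the pads) lies 19 mm behind it (grip_depth is the z of the grasp point in the tool frame, in mm); z points along the fingers, y is the line along which they close (so a half turn about z gives the same grasp; the last joint's range is limited). The gripper opens to 94 mm and grips with 3 to 60 N. Pads are 16 mm wide; open, the fingers measure 119 mm over their backs; the gripper's body (75 mm by 177 mm) begins 78 mm behind the grasp point.
Start: joints at [-1.3, 0.426, 0.074, 1.606, -0.034, 1.111, -0.067], TCP at [275.114, 616.349, 205.467] pointing down, gripper open.
Joint ranges: [-2.85, 2.85], [-0.5, 2.14], [-1.23, 1.37], [0.21, 2.46], [-1.02, 4.16], [0.16, 2.05], [-2.73, 2.73]. Speed limits (rad/s): [1.89, 1.89, 2.39, 2.39, 3.01, 3.01, 3.01].

### API

Orientations are given as a 3x3 rotation matrix whose columns are the frame's x, y, z axes.
In Python, from rig import read_state, camera, get_calibration, finish_job, grip_depth gives the robot as it stands.
- The arm moves only by the shell command python3 -m crank 'ROWS'. ROWS is a JSON object whose one key "commands" holds a list that holds one entry, the list of rows, each a list of 5 numbers: the shift along the tool's x, y, z in mm, then the turn about the tool's z in degrees, then the opening, from 0 (shut) to 1 (fully open). A call has 1 to 20 rows; each row shifts and turns the commanded pose from where the row before left it, along the tool's axes as they then stand; what a row does not reach is not made up. A row lasts 1/8 s, in which the tool goes at most 62.5 mm and 10.7 degrees, less where a joint would pass 70% of its speed; a pose out of reach is approached as far as the arm can. A call with a gripper value outside its range is refused whole. The fingers move at their own pace and stop on an object; the grip force is fixed at half the most. Time passes only in rows, so rows that do not move let the fingers close. It gives the time, the measured TCP pose, the force, the opening and the grip force at its end, in the units of the state.
- read_state(): the state, without advancing time (a new reading comes with each control period).
- camera(name): name is "side" or "top"; returns the picture (384x512x3 uint8, red, green, blue); there is no depth.
- get_calibration(name): a dict with "intrinsics" (3x3 intrinsics, pixels), "D" ([k1, k2, p1, p2, k3] as OpenCV has them; the pictures are not rectified), "rvec" (rotation vector, rad) and "tvec" (3), from world to camera coordinates, as OpenCV has them. Camera axes: x right, y down, z forward; pixel columns grow to the right and rows downward; lengths in mm; the calibration is good to about 2 mm. A picture is of the moment at which its call begins. get_calibration takes no time and is no camera call.
- finish_job(): hands the job in; it is judged then, once.
The state is a dict: "time": time; "joint_pos": joint angles; "qvel": joint speeds; "tau": joint torques, N m; "tool_pos": TCP position; "tcp_rot": TCP orientation; "ft_force": force on the tool from outside, world axes, zero at the start; "wrist_torque": the same for the moment, N m; "grip_width": finger opening in mm; "grip_force": force on a finger pad.
Only numpy, scipy, OpenCV 4.12 (cv2) and the standard library are available. Lean on these libraries where they do the work, as an engineer would, in place of code of your own. Each camera call takes 0.05 s, during which the arm holds its last target. There are 200 camera calls.

### The job

The table-top air cleaner of the painting table needs its filter looked at: turn its fan knob to the off mark, then lift the cover flap fully up and draw the hidden filter cassette out of its slot by the tab. Finish while still holding the cassette in the gripper, still and upright, over the middle of the newspaper with its lower edge about 10 cm above the paper and a broad side turned straight across the table (squarely away from the robot), so that the person sitting opposite can inspect it; leave the knob at off and the flap open, and do not disturb the other things on the table.

Things in the scene. Friction and masses are not known exactly. Their poses are not given: they have to be found in the camera images.
- cleaner: White air cleaner 200 (x) x 300 (y) x 150 mm, fixed, left or right of the newspaper. Origin: centre of its underside; louvred front to -x. On its top (mm): knob axis x -35, y 98; flap over x -90..6, y -140..50. Under the flap a recess x -85..5, y -135..45, floor at z 118, with the filter slot in it: 21 (x) x 164 (y) about x -40, y -45, down to z 20.
- fan_knob (a joint): Knob angle (rad): 0 = pointer at the off mark (the one long white bar on the scale, towards the cleaner's front, -x); grows clockwise seen from above, past one, two, three dots at 0.70, 1.40, 2.09. Starts at 0.65 to 1.4. No stop or click at off (it turns on to -0.8). Friction 0.03 N m; stays where left.
- knob_top (a point): Centre of the black knob's top face, on its axis, 176 mm above the table. Skirt 48 mm across, 6 high; on it a bar grip 42 long, 10 thick, 20 mm high (z 156 to 176) with a white pointer line on one half. Axes turn with the knob: bar along x, pointer towards -x.
- cover_flap (a joint): Opening angle of the cover flap (rad): 0 shut and flat, 1.57 upright, stop at 2.4. The hinge is stiff: it stays at any angle and needs about 1 N at the pull to move.
- flap_hinge (a point): Middle of the flap's hinge line, at x 10, y -45, z 150 mm of the cleaner, axes as the cleaner's; the line runs along y at the flap's far edge. The near edge rises and swings away from the robot side.
- flap_pull (a point): Middle of the top edge of the flap's upright grey finger pull: 8 thick (x), 24 wide (y, along the hinge), 28 mm high above the flap. Axes turn with the flap, z out of its outer face. Shut, it is at x -85, z +34 mm from the hinge. Flap: 190 wide, 6 thick, near edge 100 mm from the hinge line (15 beyond the pull's middle).
- filter: Filter cassette, 0.13 to 0.25 kg: pleated pale medium in a grey frame 18 thick (x) x 160 wide (y) x 96 mm high (z), hidden under the flap. Origin: centre of its lower edge; z up, x normal to the broad sides. It starts standing in the slot, axes as the cleaner's, lower edge at z 20 mm; 1.5 to 2 mm of play all round, so draw it straight up.
- filter_tab (a point): Middle of the top edge of the cassette's grey tab: 10 thick (x), 24 wide (y), 25 mm high, 121 mm above the lower edge; at the start 141 mm above the table. The recess leaves finger room at both ends of the tab's width; the opened flap stands behind it.
- newspaper: Sheet of newspaper lying on the table, fixed, 300 (x) x 320 (y) x 3 mm; origin: centre of its underside. A paint lid, a wood block and a brush lie near its edges.
- paint_lid: Bystander: white pot lid 84 mm across, 10 mm high, on the newspaper's far edge; origin under its centre.
- wood_block: Bystander: wooden block 75 x 26 x 22 mm on the newspaper's far edge; origin under its centre.
- paint_brush: Bystander: artist's brush 170 mm long lying on the newspaper's near edge, along that edge; origin under its middle.
- brush_mug: Bystander: white mug 76 mm across, 90 mm high, with brushes to 210 mm, beyond the middle of the table; origin under its centre.
- paint_jar: Bystander: paint jar 64 mm across, 85 mm high, beyond the cleaner or newspaper on the left; origin under its centre.
- water_bottle: Bystander: clear water bottle 68 mm across, 210 mm high, beyond the cleaner or newspaper on the right; origin under its centre.
- table_middle (a point): Point on the table top in the middle of the working area, between cleaner and newspaper; axes along the table's edges: x straight across the table away from the robot, y to the left, z up.

How it is judged:
By the outcome, as a careful person would: the job done as asked, in the order asked, and still so for the second after the job is handed in, while the arm keeps its last pose, push and grip.
It also fails if it takes over 72 s, if anything falls off the work surface, if the arm or the gripper's body presses on something with over 40 N, if the wrist force passes 120 N, or if a joint passes its speed limit or range.

## Working session

There is one attempt and no reset: what is moved stays moved. The work goes in short steps, Python scripts to look and compute and a shell command to move; the robot and the scene stay as the last step left them, time stands still between calls to the robot, and variables do not carry over. Pictures are saved under pics/ and viewed, at most 12 in all, crops included, and the job is handed in when it is done.

```bash
mkdir -p pics; ls; python3 - <<'E'
from rig import *
import cv2,numpy as np
s=read_state();print({k:np.round(v,3).tolist() for k,v in s.items()},grip_depth)
for n in("side","top"):
    c=get_calibration(n);print(n,c)
    im=camera(n);cv2.imwrite(f"pics/{n}0.png",cv2.cvtColor(im,cv2.COLOR_RGB2BGR))
E
```

```text
pics
{'time': 0.0, 'joint_pos': [-1.3, 0.427, 0.074, 1.607, -0.034, 1.111, -0.067], 'qvel': [0.001, 0.001, -0.0, -0.001, -0.0, 0.001, 0.001], 'tau': [-0.001, -93.577, 3.666, -45.421, -0.049, 0.02, 0.0], 'tool_pos': [274.958, 615.976, 204.777], 'tcp_rot': [[-0.913, 0.408, -0.0], [0.408, 0.913, -0.001], [-0.0, -0.001, -1.0]], 'ft_force': [0.506, -0.218, 1.151], 'wrist_torque': [0.034, 0.022, -0.001], 'grip_force': 0.0, 'grip_width': 93.952} -18.8
side {'intrinsics': array([[435.95248881,   0.        , 249.99046822],
       [  0.        , 435.95248881, 191.96144211],
       [  0.        ,   0.        ,   1.        ]]), 'D': array([-0.10283743,  0.        ,  0.        ,  0.        ,  0.        ]), 'rvec': array([ 1.84539683,  1.67677467, -0.65296922]), 'tvec': array([ -81.73355948, -336.67547589, 1432.27557448])}
top {'intrinsics': array([[483.20399537,   0.        , 251.82021345],
       [  0.        , 483.20399537, 193.26006667],
       [  0.        ,   0.        ,   1.        ]]), 'D': array([-0.05654062,  0.        ,  0.        ,  0.        ,  0.        ]), 'rvec': array([ 2.09788084, -2.15591857,  0.13447191]), 'tvec': array([  40.86574969,  633.91534074, 1100.0611553 ])}
```

View pics/top0.png

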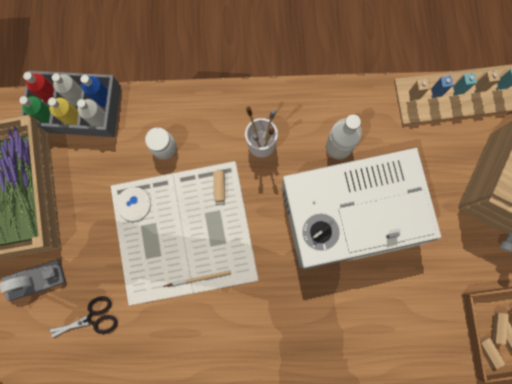

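View pics/side0.png

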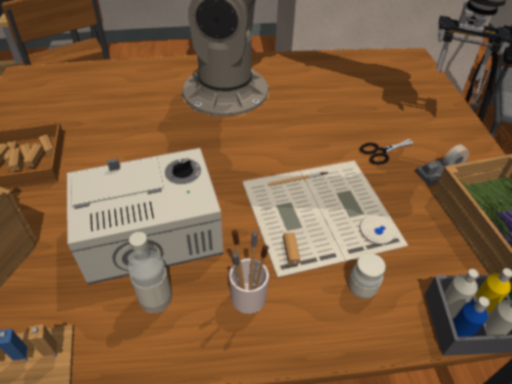

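The top view shows the newspaper at about (183,231), the cleaner on the right with corners at about (283,182), (418,151), (439,237) and (302,266), the knob at (321,233) and the flap pull at (393,238). The side view agrees with this. Next I'll measure.

```bash
cat > h.py <<'E'
import numpy as np,cv2
from rig import *
def ray(n,uv,z):
    c=get_calibration(n);R=cv2.Rodrigues(c["rvec"])[0];C=-R.T@c["tvec"]
    p=cv2.undistortPoints(np.array(uv,float).reshape(-1,1,2),c["intrinsics"],c["D"]).reshape(-1,2)
    d=np.c_[p,np.ones(len(p))]@R
    return C+d*((z-C[2])/d[:,2])[:,None]
def proj(n,P):
    c=get_calibration(n);return cv2.projectPoints(np.array(P,float).reshape(-1,1,3),c["rvec"],c["tvec"],c["intrinsics"],c["D"])[0].reshape(-1,2)
def box(m):
    cs=cv2.findContours(m.astype(np.uint8),cv2.RETR_EXTERNAL,cv2.CHAIN_APPROX_NONE)[0]
    c=max(cs,key=cv2.contourArea);return c.reshape(-1,2)
E
python3 - <<'E'
from h import *
im=cv2.imread("pics/top0.png");hsv=cv2.cvtColor(im,cv2.COLOR_BGR2HSV)
w=((hsv[...,1]<60)&(hsv[...,2]>110)).astype(np.uint8)
w=cv2.morphologyEx(w,cv2.MORPH_CLOSE,np.ones((9,9)))
for nm,x0,x1,z in(("clean",275,450,150),("news",100,262,3)):
    m=w.copy();m[:,:x0]=0;m[:,x1:]=0;m[:140]=0
    m=cv2.morphologyEx(m,cv2.MORPH_OPEN,np.ones((25,25)))
    c=box(m);P=ray("top",c,z)
    r=cv2.minAreaRect(P[:,:2].astype(np.float32));print(nm,r);print(np.round(cv2.boxPoints(r)))
print("table far edge",ray("top",[[130,81],[390,73]],0).round(1))
k=ray("top",[[321,233],[393,236]],176);print(k.round(1))
a=cv2.resize(im[200:265,285:355],None,fx=8,fy=8,interpolation=cv2.INTER_CUBIC);cv2.imwrite("pics/k.png",a)
E
```

```text
clean ((586.00537109375, -211.60971069335938), (217.58079528808594, 305.46014404296875), 10.355386734008789)
[[ 452.  -81.]
 [ 506. -381.]
 [ 720. -342.]
 [ 666.  -42.]]
news ((551.6217651367188, 198.2543182373047), (302.3909606933594, 321.2283020019531), 9.448013305664062)
[[376. 332.]
 [429.  15.]
 [727.  65.]
 [674. 382.]]
table far edge [[ 949.4  336.4    0. ]
 [ 946.3 -339.8    0. ]]
[[ 527.  -121.9  176. ]
 [ 516.4 -271.1  176. ]]
```

View pics/k.png

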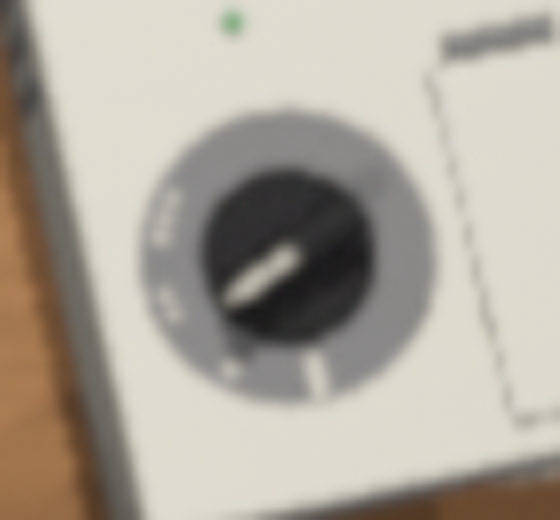

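The knob crop shows the pointer running from about (297,256) to (230,300) in the crop, close to the two-dot mark. The off bar is at about (318,378).

```bash
python3 - <<'E'
from h import *
im=cv2.imread("pics/top0.png");hsv=cv2.cvtColor(im,cv2.COLOR_BGR2HSV)
for n in("top","side"):
    c=get_calibration(n);print(n,"cam",-cv2.Rodrigues(c["rvec"])[0].T@c["tvec"])
# grey dial and white top
m=((hsv[...,2]>175)&(hsv[...,1]<45)).astype(np.uint8);m[:,:275]=0;m[:,450:]=0;m[:145]=0
m=cv2.morphologyEx(m,cv2.MORPH_CLOSE,np.ones((5,5)));m=cv2.morphologyEx(m,cv2.MORPH_OPEN,np.ones((5,5)))
c=box(m);P=ray("top",c,150);r=cv2.minAreaRect(P[:,:2].astype(np.float32));print("top",r,cv2.boxPoints(r).round())
d=(hsv[...,2]<165).astype(np.uint8);d[:,:300]=0;d[:,343]=0;d[:,343:]=0;d[:210]=0;d[254:]=0
d=cv2.morphologyEx(d,cv2.MORPH_OPEN,np.ones((5,5)));c=box(d);P=ray("top",c,150)
print("dial",cv2.minEnclosingCircle(P[:,:2].astype(np.float32)),cv2.fitEllipse(P[:,:2].astype(np.float32)))
f=lambda x,y:((x+.5)/8-.5+285,(y+.5)/8-.5+200)
print("centre150",ray("top",[f(288,256)],150))
off=ray("top",[f(314,353),f(320,396)],150);pt=ray("top",[f(297,254),f(230,300)],176);print(off,pt)
bk=(hsv[...,2]<70).astype(np.uint8);bk[:,:305]=0;bk[:,340:]=0;bk[:215]=0;bk[250:]=0
print("black z156",cv2.minEnclosingCircle(ray("top",box(bk),156)[:,:2].astype(np.float32)))
# pull: both views
for n,lo in(("top",(370,225,410,250)),("side",(100,150,130,180))):
    i=cv2.imread(f"pics/{n}0.png")[lo[1]:lo[3],lo[0]:lo[2]]
    g=cv2.cvtColor(i,cv2.COLOR_BGR2GRAY);b=box(g<130);print(n,"pull px",b.min(0)+lo[:2],b.max(0)+lo[:2],b.mean(0)+lo[:2])
    cv2.imwrite(f"pics/p{n}.png",cv2.resize(i,None,fx=10,fy=10,interpolation=cv2.INTER_CUBIC))
b=[cv2.imread("pics/ptop.png"),cv2.resize(cv2.imread("pics/pside.png"),(250,250))];b[1]=cv2.copyMakeBorder(b[1],0,0,0,150,0)
cv2.imwrite("pics/pp.png",np.vstack(b))
E
```

```text
top cam [ 456.47453276   -7.41015223 1185.42368152]
side cam [1229.4629895   -53.05889081  810.5859508 ]
top ((584.3126831054688, -213.67872619628906), (200.6188201904297, 300.5426940917969), 10.612083435058594) [[ 458.  -84.]
 [ 513. -380.]
 [ 711. -343.]
 [ 655.  -48.]]
dial ((531.812255859375, -124.25059509277344), 38.489418029785156) ((533.3462524414062, -125.40847778320312), (72.15908813476562, 72.71046447753906), 22.4936466217041)
centre150 [[ 531.8769741  -124.02809782  150.        ]]
[[ 505.87166301 -129.76433075  150.        ]
 [ 494.44294702 -130.83207097  150.        ]] [[ 530.43747539 -123.46255425  176.        ]
 [ 518.97362422 -105.52978667  176.        ]]
black z156 ((530.4257202148438, -123.56497955322266), 22.66057777404785)
top pull px [390 245] [409 249] [400.4047619  247.97619048]
side pull px [100 150] [129 170] [113.87912088 157.91208791]
```

View pics/pp.png

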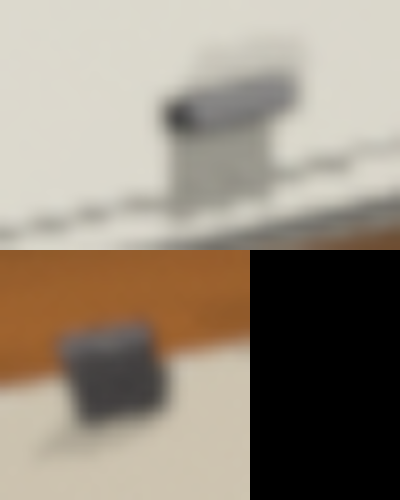

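Everything agrees. The cleaner measures 200.6 x 300.5 mm at (584.3, -213.7) with yaw 10.6°, and the knob's predicted position (531.9, -123.8) matches the dial I measured. The pointer is about 66° clockwise of off, and the table axes match the world axes to within 0.3°. I'll move over the knob now.

```bash
cat >> h.py <<'E'
def go(x,y,z,yaw=None):
    "shift in tool axes to the TCP target and turn (deg about tool z) to bring tool y to yaw (mod 180)"
    s=read_state();R=np.array(s["tcp_rot"]);d=np.array([x,y,z])-s["tool_pos"]
    a=np.degrees(np.arctan2(R[1,1],R[0,1]))
    print("shift",(R.T@d).round(1),"yaw y",round(a,2),"turn",None if yaw is None else round((a-yaw+90)%180-90,2),"t",round(s["time"],2),"w",round(s["grip_width"],1),"F",np.round(s["ft_force"],1),"pos",np.round(s["tool_pos"],1),"gf",round(s["grip_force"],1))
    return R
A=np.radians(10.6);O=np.array([584.3,-213.7])
def cl(x,y): return O+np.array([np.cos(A)*x-np.sin(A)*y,np.sin(A)*x+np.cos(A)*y])
E
python3 -m crank '{"commands":[[[0,0,-35,0,1],[0,0,-35,0,1],[0,0,-35,0,1],[-35.8,-38,0,0,1],[-35.8,-38,0,0,1],[-35.8,-38,0,0,1],[-35.8,-38,0,0,1],[-35.8,-38,0,0,1],[-35.8,-38,0,0,1],[-35.8,-38,0,0,1],[-35.8,-38,0,0,1],[-35.8,-38,0,0,1],[-35.8,-38,0,0,1],[-35.8,-38,0,0,1],[-35.8,-38,0,0,1],[-35.8,-38,0,0,1],[-35.8,-38,0,0,1],[-35.8,-38,0,0,1]]]}'
python3 -c "
from h import *
go(531.9,-123.9,210,34.5);print(np.round(read_state()['joint_pos'],2))"
```

```text
time: 2.35
tool_pos: [533.4, -124.6, 310.5]
tcp_rot: [[-0.913, 0.407, 0.0], [0.407, 0.913, 0.0], [-0.0, 0.0, -1.0]]
ft_force: [0.4, 1.3, -0.2]
grip_width: 93.7
grip_force: 0.0
shift [  1.6  -0.  100.5] yaw y 65.97 turn 31.47 t 2.35 w 93.7 F [ 0.4  1.3 -0.2] pos [ 533.4 -124.6  310.5] gf 0.0
[-0.52  0.15  0.72  1.79 -0.1   1.24  1.38]
```

```bash
python3 -m crank '{"commands":[[[1.6,0,10,0,0.5],[0,0,30,8,0.5],[0,0,30,8,0.5],[0,0,25,8,0.5],[0,0,5.5,7.5,0.5],[0,0,0,0,0.5],[0,0,0,0,0.5]]]}'
python3 - <<'E'
from h import *
go(531.9,-123.9,160,34.5)
im=cv2.cvtColor(camera("top"),cv2.COLOR_RGB2BGR);cv2.imwrite("pics/t1.png",cv2.resize(im[170:290,270:430],None,fx=5,fy=5,interpolation=cv2.INTER_CUBIC))
E
```

```text
time: 3.22
tool_pos: [531.7, -121.9, 210.2]
tcp_rot: [[-0.569, 0.823, 0.0], [0.823, 0.569, 0.0], [0.0, 0.0, -1.0]]
ft_force: [0.5, 0.2, -0.1]
grip_width: 46.9
grip_force: 0.0
shift [-1.7 -1.  50.2] yaw y 34.65 turn 0.15 t 3.23 w 46.9 F [ 0.5  0.2 -0.1] pos [ 531.7 -121.9  210.2] gf 0.0
```

View pics/t1.png

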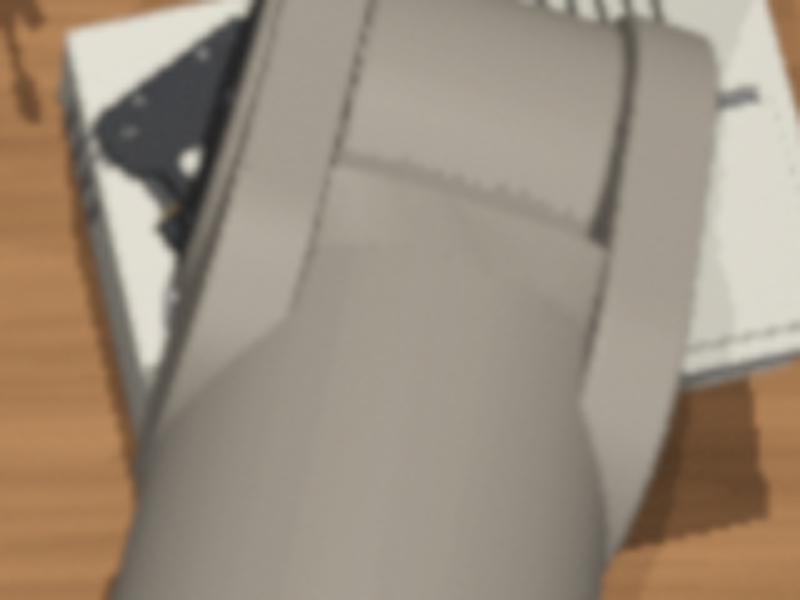

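The arm hides the knob in the top view, so I'll go by the measured geometry. The closing pads should square themselves to the bar.

```bash
python3 -m crank '{"commands":[[[-1.7,-1,15,0,0.5],[0,0,15,0,0.5],[0,0,15,0,0.5],[0,0,5,0,0.5],[0,0,0,0,0.3],[0,0,0,0,0],[0,0,0,0,0],[0,0,0,0,0],[0,0,0,0,0]]]}'
python3 -c "
from h import *
go(531.9,-123.9,160,100.6);print(read_state()['wrist_torque'])"
```

```text
time: 4.4
tool_pos: [532.9, -123.7, 160.3]
tcp_rot: [[-0.566, 0.824, 0.002], [0.824, 0.566, 0.0], [-0.001, 0.002, -1.0]]
ft_force: [5.6, 2.8, -1.2]
grip_width: 9.3
grip_force: 30.0
shift [ 0.4 -1.   0.3] yaw y 34.49 turn -66.11 t 4.4 w 9.3 F [ 5.6  2.8 -1.2] pos [ 532.9 -123.7  160.3] gf 30.0
[ 5.78290017e-01 -1.24291794e+00 -9.36737926e-05]
```

```bash
python3 -m crank '{"commands":[[[0,0,0,-6,0],[0,0,0,-6,0],[0,0,0,-6,0],[0,0,0,-6,0],[0,0,0,-6,0],[0,0,0,-6,0],[0,0,0,-6,0],[0,0,0,-6,0],[0,0,0,-6,0],[0,0,0,-6,0],[0,0,0,-6,0],[0,0,0,0,0],[0,0,0,0,0]]]}'
python3 -c "
from h import *
go(531.9,-123.9,160,100.6);print(read_state()['wrist_torque'],read_state()['joint_pos'])"
```

```text
time: 6.02
tool_pos: [533.5, -122.1, 160.4]
tcp_rot: [[-0.983, -0.183, 0.003], [-0.183, 0.983, 0.002], [-0.003, 0.001, -1.0]]
ft_force: [9.2, 10.1, -3.9]
grip_width: 9.2
grip_force: 30.0
shift [ 1.9 -1.4  0.4] yaw y 100.56 turn -0.04 t 6.03 w 9.2 F [ 9.2 10.1 -3.9] pos [ 533.5 -122.1  160.4] gf 30.0
[ 2.62658664 -2.07973341  0.01372075] [-0.30625209  0.28695883  0.49833329  1.96447516 -0.17274283  0.92827182
  2.0336993 ]
```

```bash
python3 -m crank '{"commands":[[[0,0,0,0,0.4],[0,0,0,0,0.4],[0,0,0,0,0.4],[0,0,-20,0,0.4],[0,0,-30,0,0.4],[0,0,-20,0,0.6],[0,0,0,0,0.6],[0,0,0,0,0.6]]]}'
python3 - <<'E'
from h import *
print(cl(-75,-45));go(*cl(-75,-45),225,100.6)
im=cv2.cvtColor(camera("side"),cv2.COLOR_RGB2BGR);cv2.imwrite("pics/s2.png",cv2.resize(im[130:280,40:240],None,fx=4,fy=4,interpolation=cv2.INTER_CUBIC))
E
```

```text
time: 7.02
tool_pos: [531.4, -124.3, 229.3]
tcp_rot: [[-0.983, -0.181, -0.001], [-0.181, 0.983, 0.0], [0.001, 0.0, -1.0]]
ft_force: [0.2, 0.1, -0.1]
grip_width: 56.0
grip_force: 0.0
[ 518.85765959 -271.72844201]
shift [  39.1 -142.7    4.3] yaw y 100.44 turn -0.16 t 7.03 w 56.0 F [ 0.2  0.1 -0.1] pos [ 531.4 -124.3  229.3] gf 0.0
```

```bash
python3 -m crank '{"commands":[[[9.3,-35.3,0,0,0.6],[9.3,-35.3,0,0,0.6],[9.3,-35.3,0,0,0.6],[9.2,-35.3,0,0,0.6],[0,0,0,0,0.6],[0,0,0,0,0.6]]]}'
python3 - <<'E'
from h import *
go(520.5,-270,160,100.6)
T=cv2.cvtColor(camera("top"),cv2.COLOR_RGB2BGR);S=cv2.cvtColor(camera("side"),cv2.COLOR_RGB2BGR)
cv2.imwrite("pics/t2f.png",T)
a=cv2.resize(T[200:265,285:385],(800,400*65*2//100),interpolation=cv2.INTER_CUBIC)
b=cv2.resize(S[140:215,85:225],(800,320))[:280] if 0 else cv2.resize(S[140:200,90:220],(600,277))
b=cv2.copyMakeBorder(b,0,0,0,200,0);cv2.imwrite("pics/v2.png",cv2.resize(np.vstack([a[:320] if 0 else cv2.resize(a,(500,325)) if 0 else cv2.copyMakeBorder(cv2.resize(T[205:262,285:385],(560,319),interpolation=cv2.INTER_CUBIC),0,0,0,240,0),b]),(800,596)))
E
```

```text
time: 7.82
tool_pos: [520.7, -269.4, 229.2]
tcp_rot: [[-0.983, -0.181, -0.001], [-0.181, 0.983, 0.0], [0.001, 0.001, -1.0]]
ft_force: [0.4, 0.2, -0.3]
grip_width: 56.6
grip_force: 0.0
shift [ 0.2 -0.6 69.2] yaw y 100.44 turn -0.16 t 7.83 w 56.6 F [ 0.4  0.2 -0.3] pos [ 520.7 -269.4  229.2] gf 0.0
```

View pics/v2.png

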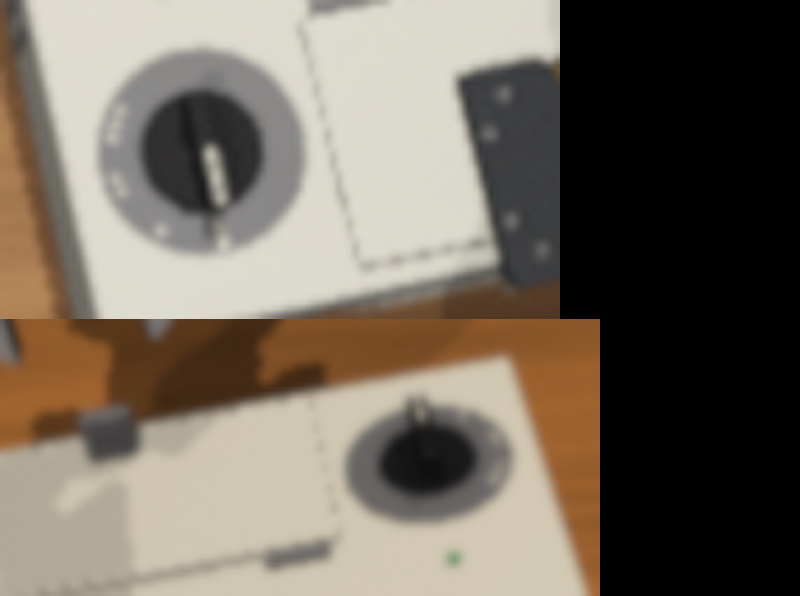

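The knob now points nearly at the off bar. The pointer runs from (209,145) to (219,207) in the crop. I'll measure the residual angle.

```bash
cat > knob.py <<'E'
from h import *
import sys
im=cv2.imread(sys.argv[1]);x0,y0=300,208
up=cv2.resize(im[y0:256,x0:345],None,fx=8,fy=8,interpolation=cv2.INTER_CUBIC);g=cv2.cvtColor(up,cv2.COLOR_BGR2GRAY)
f=lambda p:(np.asarray(p,float)+.5)/8-.5+[x0,y0]
c=proj("top",[[532.7,-123,156]])[0];yy,xx=np.mgrid[:g.shape[0],:g.shape[1]];u=f(np.stack([xx,yy],-1).reshape(-1,2)).reshape(*g.shape,2)
r=np.hypot(*(np.moveaxis(u-c,-1,0)))
w=np.clip(g.astype(float)-110,0,None)*(r<9.2)
P=ray("top",u[w>0],176)[:,:2];ww=w[w>0];m=np.average(P,axis=0,weights=ww)
C=np.cov(P.T,aweights=ww);v=np.linalg.eigh(C)[1][:,1];v*=-np.sign(v[0])
print("pointer dir",np.degrees(np.arctan2(v[1],v[0]))%360,"mean",m,"extent",(P-m)@v.T.min() if 0 else np.ptp((P-m)@v))
for ax in([531.9,-123.9],[533.5,-122.1]):
    d=m-ax;print("from axis",np.degrees(np.arctan2(d[1],d[0]))%360)
b=(g>190)&(r>10.5)&(r<20)&(u[...,1]>c[1]+9)
n,l,st,ce=cv2.connectedComponentsWithStats(b.astype(np.uint8))
for i in range(1,n):
    if st[i,4]>100: print("mark",st[i,4],ray("top",[f(ce[i])],150)[0][:2])
bk=(im.max(2)<75).astype(np.uint8);k=np.zeros_like(bk);k[215:250,305:340]=bk[215:250,305:340]
E
python3 knob.py pics/t2f.png;python3 knob.py pics/top0.png
```

```text
pointer dir 189.72809212720122 mean [ 522.30253336 -125.64098696] extent 19.205149674161873
from axis 190.28168906520526
from axis 197.5485731870307
mark 1951 [ 499.27158184 -116.9096162 ]
pointer dir 124.24943837707254 mean [ 525.31695635 -114.19732317] extent 21.020075439973397
from axis 124.15599215784115
from axis 135.99853835026568
mark 2292 [ 499.32083208 -118.82648706]
```

The pointer is at 189.7 to 190.3° and off is at 190.6°, so the knob is set. Next I'll grip the flap pull across its width.

```bash
python3 -c "
from h import *
print(ray('top',[[392.75,234.3]],184),cl(-75,-45))"
python3 -m crank '{"commands":[[[0,0,25,0,0.6],[0,0,25,0,0.6],[0,0,15,0,0.6],[0,0,4,0,0.5],[0,0,0,0,0.3],[0,0,0,0,0],[0,0,0,0,0],[0,0,0,0,0]]]}'
python3 -c "
from h import *
go(*cl(-75,-45),160,100.6)"
```

```text
[[ 519.40819838 -268.7463005   184.        ]] [ 518.85765959 -271.72844201]
time: 8.93
tool_pos: [521.2, -269.9, 161.5]
tcp_rot: [[-0.983, -0.181, 0.001], [-0.181, 0.983, 0.0], [-0.001, -0.0, -1.0]]
ft_force: [-0.9, 1.9, 6.3]
grip_width: 23.7
grip_force: 30.0
shift [ 2.7 -1.4  1.5] yaw y 100.45 turn -0.15 t 8.93 w 23.7 F [-0.9  1.9  6.3] pos [ 521.2 -269.9  161.5] gf 30.0
```

```bash
python3 -m crank '{"commands":[[[-3,-0,-7.4,0,0],[-3.5,0,-6.9,0,0],[-4.3,0,-6.6,0,0],[-4.6,0,-6.4,0,0],[-5.3,0,-5.9,0,0],[-5.7,0,-5.3,0,0],[-6.2,0,-4.8,0,0],[-6.5,0,-4.4,0,0],[0,0,0,0,0]]]}'
python3 -c "
from h import *
go(*cl(-36,-45),209,100.6);im=camera('side');cv2.imwrite('pics/s3.png',cv2.resize(im[60:260,30:250,::-1],None,fx=3,fy=3))"
```

```text
time: 10.05
tool_pos: [560.2, -262.5, 209.1]
tcp_rot: [[-0.983, -0.182, 0.001], [-0.182, 0.983, 0.0], [-0.001, -0.0, -1.0]]
ft_force: [-4.0, 2.9, 2.7]
grip_width: 23.3
grip_force: 30.0
shift [ 3.4 -1.5  0.1] yaw y 100.48 turn -0.12 t 10.05 w 23.3 F [-4.   2.9  2.7] pos [ 560.2 -262.5  209.1] gf 30.0
```

View pics/s3.png

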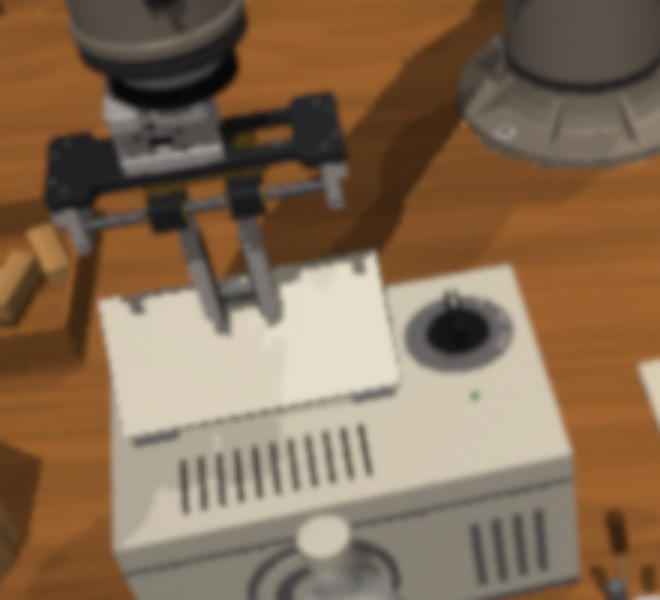

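The flap is rising with the pull still held between the fingers at (240,290). I'll continue the arc to about 80°.

```bash
python3 -m crank '{"commands":[[[-7,0,-3.6,0,0],[-7.2,0,-3.1,0,0],[-7.5,0,-2.4,0,0],[-7.6,0,-1.9,0,0],[-7.8,0,-1,0,0],[-7.9,0,-0.5,0,0],[-7.8,0,0.4,0,0],[-7.8,0,0.8,0,0],[0,0,0,0,0]]]}'
python3 -c "
from h import *
go(*cl(24,-45),220,100.6);im=camera('side');cv2.imwrite('pics/s4.png',cv2.resize(im[60:260,30:250,::-1],None,fx=3,fy=3))"
```

```text
time: 11.22
tool_pos: [620.3, -251.3, 220.5]
tcp_rot: [[-0.983, -0.182, 0.002], [-0.182, 0.983, 0.0], [-0.002, -0.0, -1.0]]
ft_force: [-0.1, 5.1, 5.6]
grip_width: 22.8
grip_force: 30.0
shift [ 4.5 -1.4  0.5] yaw y 100.5 turn -0.1 t 11.22 w 22.8 F [-0.1  5.1  5.6] pos [ 620.3 -251.3  220.5] gf 30.0
```

View pics/s4.png

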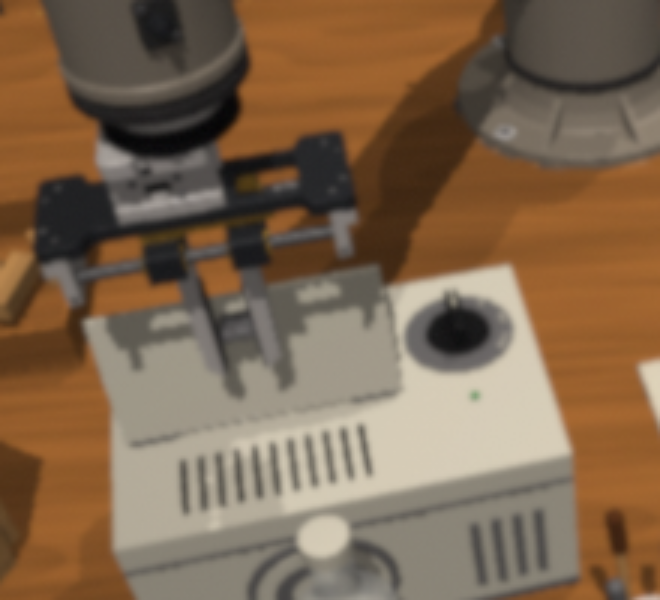

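```bash
python3 -m crank '{"commands":[[[0,0,0,0,0.5],[0,0,0,0,0.5],[0,0,0,0,0.5],[0,0,-25,0,0.5],[0,0,-35,0,0.5],[0,0,-35,0,0.2],[30,0,0,0,0],[30,0,0,0,0],[0,0,0,0,0],[0,0,30,0,0],[0,0,35,0,0],[0,0,32,0,0],[0,0,10,0,0],[0,0,0,0,0]]]}'
python3 -c "
from h import *
go(*cl(38,-45),202,100.6)"
```

```text
time: 13.02
tool_pos: [560.3, -262.7, 208.0]
tcp_rot: [[-0.983, -0.181, -0.001], [-0.181, 0.983, -0.0], [0.001, -0.0, -1.0]]
ft_force: [-0.5, 0.4, 0.2]
grip_width: 0.2
grip_force: 0.0
shift [-70.7  -1.    6. ] yaw y 100.45 turn -0.15 t 13.03 w 0.2 F [-0.5  0.4  0.2] pos [ 560.3 -262.7  208. ] gf 0.0
```

```bash
python3 -m crank '{"commands":[[[-8,0,1,0,0],[-8,0,1,0,0],[-8,0,1,0,0],[-8,0,1,0,0],[-8,0,1,0,0],[-8,0,1,0,0],[-8,0,0,0,0],[-8,0,0,0,0],[-7,0,0,0,0],[0,0,0,0,0]]]}'
python3 -c "
from h import *
go(*cl(38,-45),202,100.6)"
```

```text
time: 14.28
tool_pos: [630.4, -249.6, 201.9]
tcp_rot: [[-0.983, -0.182, 0.0], [-0.182, 0.983, -0.0], [-0.0, -0.0, -1.0]]
ft_force: [0.3, 0.2, -0.7]
grip_width: 0.3
grip_force: 0.0
shift [ 0.7 -1.2 -0.1] yaw y 100.47 turn -0.13 t 14.28 w 0.3 F [ 0.3  0.2 -0.7] pos [ 630.4 -249.6  201.9] gf 0.0
```

```bash
python3 -m crank '{"commands":[[[20,0,-20,0,0],[0,0,-40,0,0],[20,0,-30,0,0],[20,-45,0,0,0.6],[0,-50,0,0,0.6],[0,-50,0,0,0.6],[0,-50,0,0,0.6],[0,0,0,0,0.6],[0,0,0,0,0.6]]]}'
python3 - <<'E'
from h import *
go(*cl(-40,-45),200,100.6)
T=cv2.cvtColor(camera("top"),cv2.COLOR_RGB2BGR);S=cv2.cvtColor(camera("side"),cv2.COLOR_RGB2BGR)
cv2.imwrite("pics/t5f.png",T);cv2.imwrite("pics/s5f.png",S)
cv2.imwrite("pics/v5.png",np.hstack([cv2.resize(T[140:290,290:440],(540,540),interpolation=cv2.INTER_CUBIC),cv2.resize(S[100:300,60:156],(260,540))]))
E
```

```text
time: 15.4
tool_pos: [606.0, -452.4, 291.8]
tcp_rot: [[-0.983, -0.181, -0.0], [-0.181, 0.983, 0.0], [0.0, 0.0, -1.0]]
ft_force: [1.0, 0.5, -1.1]
grip_width: 55.3
grip_force: 0.0
shift [ 18.  193.5  91.8] yaw y 100.42 turn -0.18 t 15.4 w 55.3 F [ 1.   0.5 -1.1] pos [ 606.  -452.4  291.8] gf 0.0
```

View pics/v5.png

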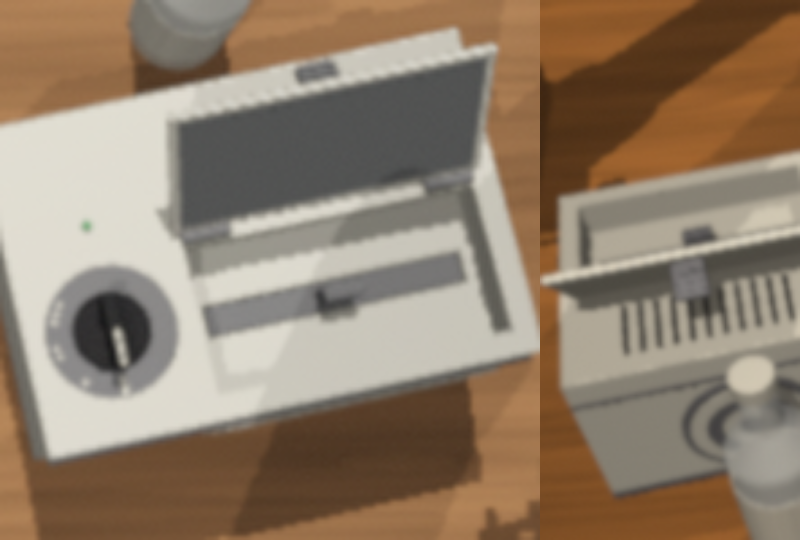

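The flap is open past upright, and the cassette and tab are visible, with the tab top near crop (338,295). I'll check the flap angle and the tab position.

```bash
python3 - <<'E'
from h import *
print("tab",ray("top",[[290+338/3.6,140+295/3.6]],141),cl(-40,-45))
for t in(1.8,1.9,2.0,2.1,2.2,2.3):
    print(t,proj("top",[[*cl(10-100*np.cos(t),-45),150+100*np.sin(t)]]),"obs 382.8 163.3")
fr=[f for f in([290+205/3.6,140+322/3.6],[290+462/3.6,140+266/3.6])]
P=ray("top",fr,116);print("frame mid line",P,P.mean(0))
go(555,-264.5,165,100.6)
E
```

```text
tab [[ 549.31438209 -262.61850989  141.        ]] [ 553.26039681 -265.29014474]
1.8 [[388.7818038  178.69799315]] obs 382.8 163.3
1.9 [[387.21156247 174.28108895]] obs 382.8 163.3
2.0 [[385.57965441 170.15490686]] obs 382.8 163.3
2.1 [[383.9078083  166.36678101]] obs 382.8 163.3
2.2 [[382.21768552 162.95742739]] obs 382.8 163.3
2.3 [[380.53043909 159.96050269]] obs 382.8 163.3
frame mid line [[ 537.35296818 -186.20455531  116.        ]
 [ 567.13724667 -346.37020298  116.        ]] [ 552.24510742 -266.28737914  116.        ]
shift [ 16.7 193.1 127.3] yaw y 100.51 turn -0.09 t 15.5 w 55.9 F [-0.3 -0.5 -0.7] pos [ 606.6 -451.3  292.3] gf 0.0
```

```bash
python3 -m crank '{"commands":[[[4.5,48.5,0,0,0.6],[4.5,48.5,0,0,0.6],[4.5,48.5,0,0,0.6],[4.4,48.7,0,0,0.6],[0,0,40,0,0.6],[0,0,40,0,0.6],[0,0,30,0,0.6],[0,0,0,0,0.6],[0,0,0,0,0.6]]]}'
python3 -c "
from h import *
go(553.5,-264,122,100.6)"
```

```text
time: 16.62
tool_pos: [554.0, -264.6, 183.5]
tcp_rot: [[-0.983, -0.182, 0.002], [-0.182, 0.983, -0.0], [-0.002, -0.001, -1.0]]
ft_force: [0.1, 1.0, 0.6]
grip_width: 56.6
grip_force: 0.0
shift [ 0.4  0.7 61.5] yaw y 100.48 turn -0.12 t 16.62 w 56.6 F [0.1 1.  0.6] pos [ 554.  -264.6  183.5] gf 0.0
```

```bash
python3 -m crank '{"commands":[[[0.4,0.4,25,0,0.6],[0,0,20,0,0.6],[0,0,12,0,0.6],[0,0,4,0,0.5],[0,0,0,0,0.3],[0,0,0,0,0],[0,0,0,0,0],[0,0,0,0,0],[0,0,0,0,0]]]}'
python3 -c "
from h import *
go(553.5,-264,122,100.6)"
```

```text
time: 17.75
tool_pos: [553.2, -264.6, 121.5]
tcp_rot: [[-0.983, -0.181, 0.001], [-0.181, 0.983, -0.0], [-0.001, -0.0, -1.0]]
ft_force: [-0.5, 0.8, 6.0]
grip_width: 23.9
grip_force: 30.0
shift [-0.4  0.5 -0.5] yaw y 100.45 turn -0.15 t 17.75 w 23.9 F [-0.5  0.8  6. ] pos [ 553.2 -264.6  121.5] gf 30.0
```

```bash
python3 -m crank '{"commands":[[[0,0,-5,0,0],[0,0,-8,0,0],[0,0,-8,0,0],[0,0,-8,0,0],[0,0,-10,0,0],[0,0,-10,0,0],[0,0,-10,0,0],[0,0,-10,0,0],[0,0,-10,0,0],[0,0,-10,0,0],[0,0,-15,0,0],[0,0,-15,0,0],[0,0,-15,0,0],[0,0,-20,0,0],[0,0,-20,0,0],[0,0,-20,0,0],[0,0,-20,0,0],[0,0,0,0,0]]]}'
python3 -c "
from h import *
go(551.6,198.3,224.5,90);print(np.round(read_state()['joint_pos'],2),read_state()['wrist_torque'])"
```

```text
time: 20.0
tool_pos: [553.3, -264.8, 336.6]
tcp_rot: [[-0.983, -0.181, 0.002], [-0.181, 0.983, -0.001], [-0.002, -0.001, -1.0]]
ft_force: [0.2, 0.7, -2.7]
grip_width: 23.6
grip_force: 30.0
shift [-82.  455.9 111.8] yaw y 100.44 turn 10.44 t 20.0 w 23.6 F [ 0.2  0.7 -2.7] pos [ 553.3 -264.8  336.6] gf 30.0
[-0.15  0.26  0.63  1.61 -0.16  1.32  2.25] [0.04929    0.04492627 0.00590084]
```

```bash
python3 -m crank '{"commands":[[[-2,10,0,0,0],[-4,22,0,0,0],[-6,33,0,0,0],[-6,33,0,0,0],[-6,33,0,0,0],[-6,33,0,0,0],[-6,33,0,0,0],[-6,33,0,0,0],[-6,33,0,0,0],[-6,33,0,0,0],[-6,33,0,0,0],[-6,33,0,0,0],[-6,33,0,0,0],[-6,33,0,0,0],[-6,33,0,0,0],[-4,18,0,0,0],[0,5,0,0,0],[0,0,0,0,0]]]}'
python3 -c "
from h import *
go(551.6,198.3,204.5,90)"
```

```text
time: 22.25
tool_pos: [551.6, 226.7, 334.8]
tcp_rot: [[-0.984, -0.181, -0.0], [-0.181, 0.984, -0.0], [0.0, -0.0, -1.0]]
ft_force: [0.3, 0.2, -2.0]
grip_width: 23.8
grip_force: 30.0
shift [  5.1 -27.8 130.3] yaw y 100.41 turn 10.41 t 22.25 w 23.8 F [ 0.3  0.2 -2. ] pos [551.6 226.7 334.8] gf 30.0
```

```bash
python3 -m crank '{"commands":[[[2.5,-14,0,0,0],[2.6,-14,0,0,0],[0,0,0,2.5,0],[0,0,0,4,0],[0,0,0,3.9,0],[0,0,10,0,0],[0,0,15,0,0],[0,0,15,0,0],[0,0,15,0,0],[0,0,15,0,0],[0,0,15,0,0],[0,0,15,0,0],[0,0,15,0,0],[0,0,10,0,0],[0,0,5,0,0],[0,0,0,0,0],[0,0,0,0,0]]]}'
python3 - <<'E'
from h import *
go(551.6,198.3,204.5,90)
S=cv2.cvtColor(camera("side"),cv2.COLOR_RGB2BGR);T=cv2.cvtColor(camera("top"),cv2.COLOR_RGB2BGR)
cv2.imwrite("pics/s6f.png",S);cv2.imwrite("pics/t6f.png",T)
cv2.imwrite("pics/v6.png",np.vstack([cv2.resize(S[50:300,40:440],(560,350)),cv2.resize(T[100:300,80:450],(462,250))[:, :] if 0 else cv2.copyMakeBorder(cv2.resize(T[100:300,80:450],(462,250)),0,0,0,98,0)]))
print(proj("side",[[560.6,y,z] for z in(199.6,103.6) for y in(118.3,278.3)]))
E
```

```text
time: 24.38
tool_pos: [552.0, 199.1, 205.4]
tcp_rot: [[-1.0, -0.001, 0.001], [-0.001, 1.0, 0.0], [-0.001, 0.0, -1.0]]
ft_force: [-0.3, -0.2, -1.2]
grip_width: 23.6
grip_force: 30.0
shift [ 0.4 -0.8  0.9] yaw y 90.04 turn 0.04 t 24.38 w 23.6 F [-0.3 -0.2 -1.2] pos [552.  199.1 205.4] gf 30.0
[[295.24823738 155.99495723]
 [368.57534478 151.93341896]
 [291.51597875 187.71174193]
 [359.94041232 183.3238077 ]]
```

View pics/v6.png

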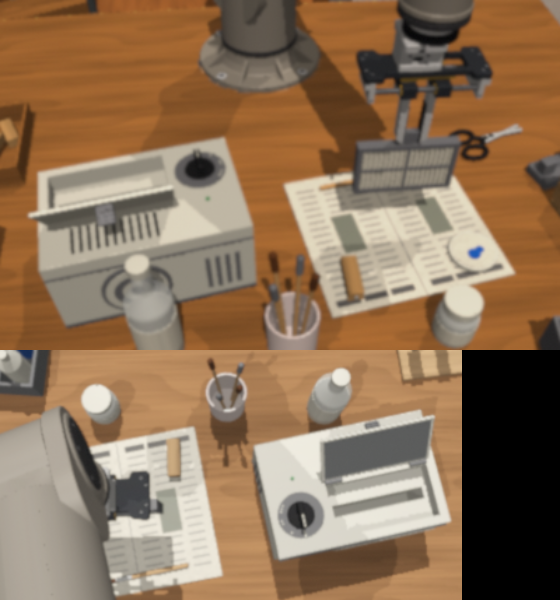

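The cassette hangs over the newspaper with its corners roughly as predicted. The flap is still open, the knob is at off, and the other things look untouched. One precise check of tilt and height before handing in.

```bash
python3 - <<'E'
from h import *
S=cv2.imread("pics/s6f.png")
x0,y0,k=280,138,8
c=cv2.resize(S[y0:y0+60,x0:x0+95],None,fx=k,fy=k,interpolation=cv2.INTER_CUBIC)
for x,col in((560.9,(0,0,255)),(542.9,(0,255,0))):
    q=proj("side",[[x,y,z] for y,z in((119,200),(279,200),(279,104),(119,104))])
    cv2.polylines(c,[np.int32((q-[x0,y0]+.5)*k)],True,col,1)
cv2.imwrite("pics/c7.png",c)
E
python3 knob.py pics/t6f.png
```

```text
pointer dir 189.79668636805604 mean [ 522.26001692 -125.65186567] extent 19.151091914095172
from axis 190.29990698001257
from axis 197.5366799280262
mark 1672 [ 499.49852306 -115.47359686]
```

View pics/c7.png

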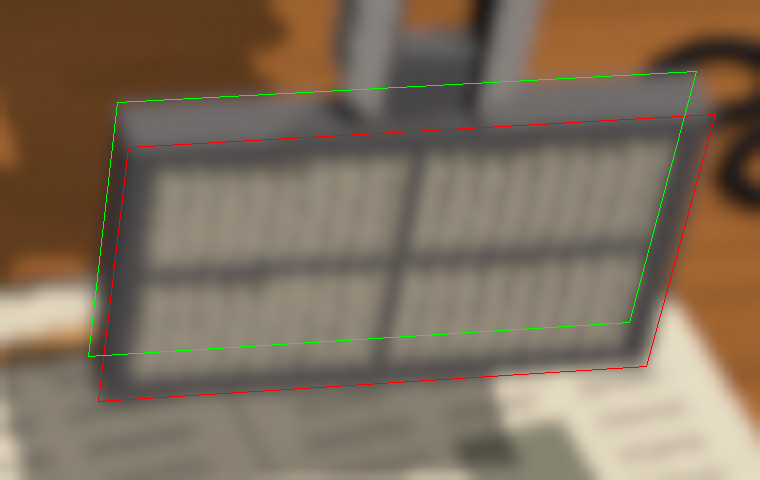

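The cassette matches the predicted outline: upright, square to the table, and with its lower edge about 10 cm above the paper. The knob is still at off. Handing in.

```bash
python3 -m crank '{"commands":[[[0,0,0,0,0],[0,0,0,0,0],[0,0,0,0,0]]]}'; python3 -c "
from rig import *
print(finish_job())"
```

```text
time: 24.85
tool_pos: [551.7, 199.0, 205.0]
tcp_rot: [[-1.0, -0.001, -0.0], [-0.001, 1.0, 0.0], [0.0, 0.0, -1.0]]
ft_force: [-0.6, -0.3, -1.8]
grip_width: 23.5
grip_force: 30.0
the job is handed in; nothing more can be done
None
```

I handed the job in at about 25 s: the knob is at off (within about 1°), the flap is open to about 2.2 rad, and the cassette is held still, upright and square to the table, about 10 cm above the middle of the newspaper, with nothing else visibly disturbed; the hand-in returned no verdict.

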